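Clamp the lamp rod with its U-bolt

ROBOT

A 6-joint arm with a two-finger parallel gripper is mounted at the origin on a cart in front of the work surface, level with it; the furniture and walls round the work are solid. World frame = base frame: x ahead of the robot, y to its left, z up, the work surface at z = 0. Lengths are in m, angles in rad, forces in N, time in s.
With the tool pointing down it reaches from about 0.275 to 0.975 m from the base axis. Payload 8.4 kg.
Tool frame: the origin (TCP) lies between the finger pads; the fingertips stand finger_overhang ahead of it and the grasp point (between the pads) lies 6 mm ahead of it (finger_overhang is the distance from the TCP to the fingertips, in m); z points along the fingers, y is the line along which they close (so a half turn about z gives the same grasp; the last joint's range is limited). The gripper opens to 92 mm and grips with 3 to 60 N. Pads are 20 mm wide; open, the fingers measure 128 mm over their backs; the gripper's body (75 mm by 189 mm) begins 69 mm behind the grasp point.
Start: joints at [-1.16, 0.353, 1.633, -0, 1.155, -0.002], TCP at [0.251, -0.573, 0.24] pointing down, gripper open.
Joint ranges: [-2.63, 2.63], [-0.92, 2.1], [0.06, 2.66], [-1.3, 4.44], [0, 2.69], [-3.02, 3.02]. Speed limits (rad/s): [2.22, 2.22, 2.79, 3.14, 3.14, 3.14].

INTERFACE

Orientations are given as [roll, pitch, yaw] about the fixed x, y, z axes, in that order (R = Rz(yaw) Ry(pitch) Rx(roll)).
In Python, from station import observe, camera, calibration, job_done, finger_overhang gives the robot as it stands.
- The arm moves only by the shell command python3 -m handwheel 'ROWS' [FORCE]. ROWS is JSON, a list of rows, each a list of 5 numbers: the closure, from 0 (fully open) to 1 (shut), then the shift along the tool's x, y, z in mm, then the turn about the tool's z in degrees. In form: [[claw, x, y, z, yaw], ...]. A call has exactly 8 rows; each row is the pose to reach, as a shift and turn from the pose commanded when the call began, along the tool's axes at that moment; what a row does not reach only later rows make up. A row lasts 1/10 s, in which the tool goes at most 50 mm and 8.59 degrees, less where a joint would pass 70% of its speed; a pose out of reach is approached as far as the arm can. A call with a gripper value outside its range is refused whole. The fingers move at their own pace and stop on an object; FORCE is the grip in N (left out, the last holds). Time passes only in rows, so rows that repeat a pose let the fingers close, or fill a call up. It gives the time, the measured TCP pose, the force, the opening and the grip force at its end, in the units of the state.
- observe(): the state, without advancing time (a new reading comes with each control period).
- camera(name): name is "scene" or "top"; returns (picture, depth): 400x640x3 uint8, red, green, blue; 400x640 float32, m along the optical axis (not along the pixel's ray), 0 where there is no reading.
- calibration(name): a dict with "fx", "fy", "cx", "cy" (pixels), "eye" and "orientation" of the camera in the world. Camera axes: x right, y down, z forward; pixel columns grow to the right and rows downward; lengths in m; the calibration is good to about 2 mm. A picture is of the moment at which its call begins. calibration takes no time and is no camera call.
- job_done(): hands the job in; it is judged then, once.
The state is a dict: "t": time; "q": joint angles; "joint_vel": joint speeds; "tau": joint torques, N m; "position": TCP position; "tcp_rot": TCP orientation; "ft_force": force on the tool from outside, world axes, zero at the start; "torque": the same for the moment, N m; "finger_gap": finger opening in m; "grip_force": force on a finger pad.
Only numpy, scipy, OpenCV 4.12 (cv2) and the standard library are available. Lean on these libraries where they do the work, as an engineer would, in place of code of your own. Each camera call takes 0.05 s, during which the arm holds its last target. There are 200 camera calls.

TASK

Take the U-bolt out of its parking stand and clamp the lamp's rod with it: pass both legs down astride the rod, one on each side, into the two slots of the strap plate under the rod, and press it fully home until the bend sits on the rod. The strap plate may have been slid along the rod, so feel for the slots and do not force the legs. Leave the U-bolt upright and let go, and leave the other things where they stand.

Things in the scene. Friction and masses are not known exactly. Their poses are not given: they have to be found in the camera images.
- u_bolt: Loose steel U-bolt, 0.11-0.18 kg, parked legs down with slight play. Origin midway between the leg tips, z up to its grip, legs at y = +-16 mm; same when turned half round about z. Bar 8 mm round, flat tips chamfered 0.6 mm, 24 mm clear between the legs; the bend's inside top is at z = 62 mm, its outside top at z = 70 mm.
- u_bolt_grip (a point): Centre of the black plastic grip on the U-bolt's bend, a block 16 (U-bolt x) x 34 (y) x 40 (z) mm; it lies 84 mm above the leg tips, the grip spans 64 to 104 mm above them.
- stand: Fixed grey parking stand, origin at the centre of its underside on the table: block 56 x 76 x 34 mm on a flange 76 x 96 x 6 mm, with two round holes 10.5 mm wide and 24 mm deep (floor at z = 10 mm) at y = +-16 mm, in which the U-bolt's legs stand.
- bracket: Fixed bracket, origin at the centre of its underside on the table, x along the rod; foot plate 190 x 84 x 10 mm; two V saddles at x = +-76 mm, 14 mm thick, 60 mm wide, tops at z = 74 mm. With the U-bolt fully home its bend rests on the rod and its origin is at z = 18 mm in this frame. More than 40 N between the U-bolt or robot and the bracket with all its parts counts as forcing.
- rod_mid (a point): Point on the rod's axis above the bracket's centre, at bracket z = 70 mm. The steel rod, 20 mm round, is fixed along bracket x from x = -100 to +90 mm; beyond +90 mm follows a round black lamp head, 34 mm wide and 28 mm long.
- plate_level (a point): Fixed point at bracket x = y = 0, z = 56 mm, level with the strap plate's top face. Plate: 88 mm along x, 80 along y, 20 thick, two through slots at y = +-16 mm, each 9.6 (x) x 12 (y) mm with 0.5 mm chamfer. The plate is stiff, does not yield, and was slid to anywhere from x = -22 to +22 mm from here (not measured); legs that miss the slots rest on its top.
- catch_level (a point): Fixed point at bracket x = y = 0, z = 45 mm: the height of the sprung steel balls that jut 2 mm into the slots from their outer walls. From about 6 mm below the plate's top face on they yield but grip the legs: moving on takes some 3 to 15 N (their squeeze counts in the 40 N) all the way home (tips 38 mm below the top face), and the U-bolt stays where it is left; its weight alone does not push it home.
- chamber_case: bystander: flat black case, 52 x 94 x 20 mm; origin at the centre of its underside
- timer: bystander: white timer with three buttons, 62 x 62 x 20 mm; origin at the centre of its underside
- beaker: bystander: clear beaker, 47 mm across, 56 mm tall; origin at the centre of its underside
- petri_dish: bystander: clear petri dish, 59 mm across, 14 mm high; origin at the centre of its underside
- stain_a: bystander: brown bottle with a white cap, 42 mm across, 92 mm tall; origin at the centre of its underside
- oil_bottle: bystander: small brown dropper bottle, 29 mm across, 91 mm tall; origin at the centre of its underside
- tip_box: bystander: closed red box, 76 x 104 x 56 mm; origin at the centre of its underside
Not all that is in view belongs to the job. What is shaped like the u_bolt but green or yellow is not meant.

How it is judged:
On the way, in this order (a step that is already met when the one before it is completed fails the run):
1. the U-bolt is lifted clear of its stand (height (world z) of u_bolt above 0.045 m), for 0.1 s.
2. both legs are in the slots, astride the rod (x of u_bolt in the frame of bracket between -0.025 and 0.025 m and y of u_bolt in the frame of bracket between -0.006 and 0.006 m and z of u_bolt in the frame of bracket below 0.049 m and angle between u_bolt's own z axis and vertical below 0.15 rad), for 0.1 s.
At the end, for the whole second after the job is handed in: The U-bolt stands upright (within 0.12 rad) astride the rod with both legs through the strap plate's slots, its bend within 2.5 mm of resting on the rod (origin 15 to 20.5 mm above the bracket's underside, within 25 mm of the bracket's centre along the rod and 6 mm across), released and at rest (x of u_bolt in the frame of bracket between -0.025 and 0.025 m and y of u_bolt in the frame of bracket between -0.006 and 0.006 m and z of u_bolt in the frame of bracket between 0.015 and 0.0205 m and angle between u_bolt's own z axis and vertical below 0.12 rad and linear speed of u_bolt below 0.01 m/s); the robot touches nothing.
It fails at once if the U-bolt is forced: more than 40 N between it and the bracket (contact force between u_bolt and bracket above 40 N).
It fails at once if the robot pushes on the bracket with more than 40 N (contact force between any of the fingers, the arm and bracket above 40 N).
It fails at once if another thing on the table is moved by more than 20 mm (distance of any of chamber_case, timer, beaker, petri_dish, stain_a, oil_bottle, tip_box from where it was at the start of the episode above 0.02 m).
It also fails if it takes over 72 s, if anything falls off the work surface, if the arm or the gripper's body presses on something with over 40 N, if the wrist force passes 120 N, or if a joint passes its speed limit or range.

## Working session

There is one attempt and no reset: what is moved stays moved. The work goes in short steps, Python scripts to look and compute and a shell command to move; the robot and the scene stay as the last step left them, time stands still between calls to the robot, and variables do not carry over. Pictures are saved under pics/ and viewed, at most 10 in all, crops included, and the job is handed in when it is done.

```bash
mkdir -p pics; ls; python3 - <<'E'
from station import *
import cv2,numpy as np
s=observe();print(s,finger_overhang)
for n in("scene","top"):
    p,d=camera(n);cv2.imwrite(f"pics/{n}0.png",p[:,:,::-1]);np.save(f"pics/{n}0.npy",d);print(calibration(n))
E
```

```text
pics
{'t': 0.0, 'q': array([-1.16040058e+00,  3.53661506e-01,  1.63410599e+00, -5.96949457e-06,
        1.15516747e+00, -2.36014184e-03]), 'joint_vel': array([ 0.00141358,  0.00110465, -0.00169118,  0.0012405 ,  0.00122383,
        0.00049719]), 'tau': array([ 1.10878707e-03, -5.93835175e+01, -3.34208858e+01,  6.98084291e-02,
        2.34734552e-02, -1.19340716e-04]), 'position': array([ 0.25055597, -0.57210091,  0.23886736]), 'tcp_rot': array([-3.14025034e+00,  2.28998204e-06,  4.12758305e-01]), 'ft_force': array([0.07138427, 0.23598062, 0.44403638]), 'torque': array([ 0.02973301, -0.01454612, -0.04557192]), 'grip_force': 0.0, 'finger_gap': 0.09206319845364754} 0.025
{'fx': 407.36618572545893, 'fy': 407.36618572545893, 'cx': 330.988619623327, 'cy': 200.9358844791468, 'eye': array([0.09711077, 0.67329844, 0.49432775]), 'orientation': array([-1.97850305,  0.00775962, -2.63524759])}
{'fx': 387.7878961539546, 'fy': 387.7878961539546, 'cx': 322.365503041893, 'cy': 201.67836531944937, 'eye': array([ 0.48979178, -0.15766943,  0.93354235]), 'orientation': array([-3.09762126,  0.00463364, -1.59993203])}
```

View pics/scene0.png

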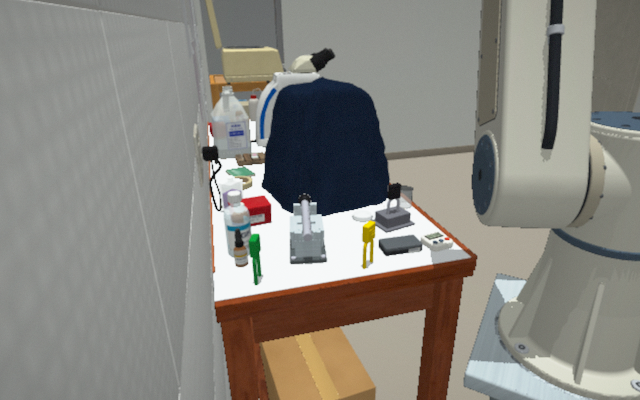

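View pics/top0.png

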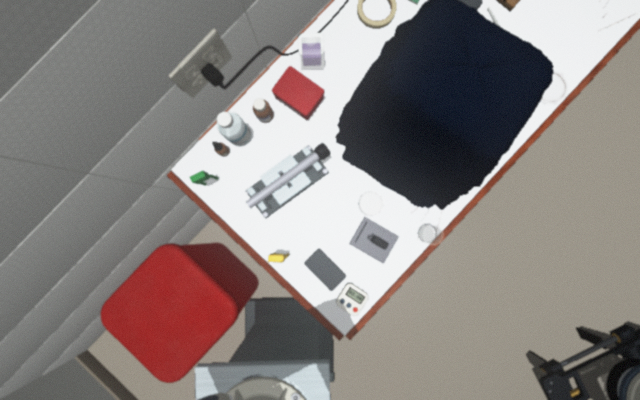

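The top view shows the black-gripped U-bolt in its stand at about (377,240). The bracket and rod run from (248,203) to the lamp head at (322,152), with the strap plate around (289,178). A tall dark cover stands beside the bracket and must be avoided.

```bash
cat > h.py <<'E'
from station import *
import cv2,numpy as np
from scipy.spatial.transform import Rotation as R
def cloud(n,d):
    c=calibration(n);v,u=np.mgrid[0:400,0:640]
    P=np.stack([(u-c['cx'])/c['fx']*d,(v-c['cy'])/c['fy']*d,d],-1)
    return P@R.from_euler('xyz',c['orientation']).as_matrix().T+c['eye']
def proj(n,X):
    c=calibration(n);p=(np.atleast_2d(X)-c['eye'])@R.from_euler('xyz',c['orientation']).as_matrix()
    return np.stack([p[:,0]/p[:,2]*c['fx']+c['cx'],p[:,1]/p[:,2]*c['fy']+c['cy']],1)
def rect(P,m):
    q=P[m][:,:2].astype(np.float32);r=cv2.minAreaRect(q*1000);return r,len(q),P[m][:,2].mean()
E
python3 - <<'E'
from h import *
d=np.load('pics/top0.npy');P=cloud('top',d);v,u=np.mgrid[0:400,0:640]
Z=P[...,2]
def box(a,b,c,e):return (u>=a)&(u<=b)&(v>=c)&(v<=e)&(d>0)
s=box(345,402,212,268)
print('table',np.median(Z[box(330,345,200,225)]))
print('flange',rect(P,s&(Z>.003)&(Z<.012)));print('block',rect(P,s&(Z>.028)&(Z<.04)));print('grip',rect(P,s&(Z>.09)), Z[s].max())
b=box(235,340,135,225)
for lo,hi in((.004,.014),(.05,.06),(.068,.09)): print('br',lo,rect(P,b&(Z>lo)&(Z<hi)))
m=b&(Z>.068)&(Z<.095);print('rod max',Z[m].max(),np.percentile(Z[m],50))
k=box(330,560,0,210)&(Z>.03);print('cover',P[k].min(0),P[k].max(0))
for (x,y) in((377,240),(289,178),(340,130),(345,150),(232,125),(262,110),(298,92)):print((x,y),P[y,x].round(3))
for n,rg in(("top",(225,415,130,275)),):
    a=cv2.imread(f'pics/{n}0.png')[rg[2]:rg[3],rg[0]:rg[1]];cv2.imwrite('pics/c1.png',cv2.resize(a,None,fx=4,fy=4,interpolation=2))
E
```

```text
table 0.00040009277664720955
flange (((437.0055847167969, -274.01904296875), (136.2089080810547, 131.0283660888672), 88.31314086914062), 559, np.float64(0.00602482937934315))
block (((437.1004333496094, -274.2832946777344), (76.0751953125, 56.013099670410156), 58.32621765136719), 650, np.float64(0.03439947987799695))
grip (((437.0835266113281, -274.1046142578125), (33.971763610839844, 17.24440574645996), 58.74590301513672), 136, np.float64(0.11245515577753575)) 0.11763025547443662
br 0.004 (((585.8338623046875, -72.2532958984375), (252.86325073242188, 216.96864318847656), 88.32608795166016), 910, np.float64(0.00954944960907804))
br 0.05 (((635.2279052734375, -94.91436767578125), (175.8969268798828, 225.17465209960938), 21.686779022216797), 1013, np.float64(0.0562860615997092))
br 0.068 (((590.81298828125, -61.86217498779297), (213.81561279296875, 164.12237548828125), 83.11975860595703), 1184, np.float64(0.07817392764209022))
rod max 0.09465575181020747 0.07822864881289338
cover [ 0.50884098 -0.53913313  0.03004124] [ 0.90757513 -0.17493512  0.36011978]
(377, 240) [ 0.442 -0.267  0.116]
(289, 178) [ 0.582 -0.082  0.077]
(340, 130) [ 0.686 -0.199  0.076]
(345, 150) [ 0.648 -0.211  0.038]
(232, 125) [0.694 0.031 0.122]
(262, 110) [ 0.736 -0.026  0.08 ]
(298, 92) [ 0.782 -0.106  0.056]
```

View pics/c1.png

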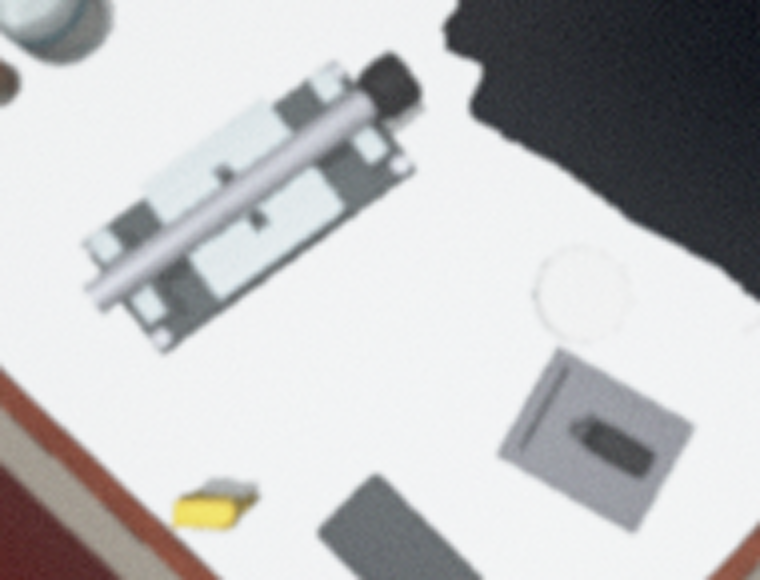

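```bash
python3 - <<'E'
from h import *
d=np.load('pics/top0.npy');P=cloud('top',d);v,u=np.mgrid[0:400,0:640];Z=P[...,2]
c=calibration('top');Rm=R.from_euler('xyz',c['orientation']).as_matrix()
def at(px,z):
    r=Rm@np.array([(px[0]-c['cx'])/c['fx'],(px[1]-c['cy'])/c['fy'],1]);return c['eye']+r*(z-c['eye'][2])/r[2]
rod=(u>250)&(u<316)&(v>150)&(v<207)&(Z>.0765)&(Z<.09)
q=P[rod][:,:2];m=q.mean(0);w=np.linalg.svd(q-m)[2][0];w*=np.sign(w[0]);n=np.array([-w[1],w[0]])
print('rod',m,w,np.degrees(np.arctan2(w[1],w[0])),(q-m)@n@np.ones(len(q))/len(q),np.ptp((q-m)@n),len(q))
# foot plate / everything in rod frame
b=(u>235)&(u<340)&(v>130)&(v<225)&(d>0)
A=(P[...,:2]-m)@w;B=(P[...,:2]-m)@n
for lo,hi in((.004,.0125),(.053,.059),(.071,.0755),(.0765,.09)):
    k=b&(Z>lo)&(Z<hi)&(abs(B)<50)&(abs(A)<140);a,bb=A[k],B[k];print(lo,k.sum(),'along',np.percentile(a,[0,1,99,100]).round(4),'across',np.percentile(bb,[0,1,99,100]).round(4))
k=b&(Z>.053)&(Z<.059)
for i,(x,y) in enumerate(((225+224/4,130+174/4),(225+260/4,130+220/4))):
    s=at((x,y),.056)[:2];print('slot',s,(s-m)@w,(s-m)@n)
for nm,o in(('stand',np.array([.437,-.274])),('br',m)):
    for e in (w,n):
        f=np.array([-e[1],e[0]]);a=abs((P[...,:2]-o)@e);bb=abs((P[...,:2]-o)@f)
        k=(d>0)&(Z>.125)&(a<.13)&(bb<.075);print(nm,e,k.sum(), P[k].min(0) if k.any() else '',Z[k].max() if k.any() else '')
E
```

```text
rod [ 0.58124394 -0.06927995] [ 0.57313406 -0.81946162] -55.030936181372475 -2.183691796753736e-16 0.03202602923323028 539
0.004 839 along [-0.1314 -0.0926  0.1574  0.1734] across [-0.131  -0.1129  0.1363  0.1493]
0.053 950 along [-0.0693 -0.0407  0.0468  0.1633] across [-0.0402 -0.0395  0.132   0.1395]
0.071 296 along [-0.0958 -0.0933  0.1138  0.1623] across [-0.0305 -0.0291  0.1326  0.1363]
0.0765 777 along [-0.0972 -0.0946  0.1191  0.1215] across [-0.0284 -0.0149  0.1325  0.1361]
slot [ 0.59536457 -0.06259072] 0.002611447581199065 0.015405147797085976
slot [ 0.56854751 -0.08238426] 0.0034617170609995856 -0.017914760893769317
stand [ 0.57313406 -0.81946162] 0  
stand [0.81946162 0.57313406] 0  
br [ 0.57313406 -0.81946162] 0  
br [0.81946162 0.57313406] 0
```

```bash
cat > br.py <<'E'
from h import *
import sys
def run(d,img,top='top'):
    P=cloud(top,d);Z=P[...,2]
    m=np.array([.58124,-.06928]);th=np.radians(-55.03)
    for it in range(4):
        w=np.array([np.cos(th),np.sin(th)]);n=np.array([-w[1],w[0]])
        A=(P[...,:2]-m)@w;B=(P[...,:2]-m)@n
        k=(d>0)&(Z>.0775)&(Z<.083)&(abs(B)<.012)&(A>-.085)&(A<.08)
        f=np.polyfit(A[k],B[k],1);th+=np.arctan(f[0]);m=m+n*f[1]
    print('rod',m,np.degrees(th),k.sum())
    near=(d>0)&(abs(B)<.06)&(abs(A)<.13)
    for lo,hi in((.006,.0125),(.053,.059),(.071,.0755),(.0765,.09)):
        k=near&(Z>lo)&(Z<hi);print(lo,k.sum(),np.percentile(A[k],[0.5,99.5]).round(4),np.percentile(B[k],[.5,99.5]).round(4))
    # slots: resampled rectified view at z=.056, 0.5 mm px
    g=np.arange(-.06,.0601,.0005);a,b=np.meshgrid(g,g[::-1])
    X=np.stack([m[0]+a*w[0]+b*n[0],m[1]+a*w[1]+b*n[1],np.full_like(a,.056)],-1)
    px=proj(top,X.reshape(-1,3)).astype(np.float32)
    r=cv2.remap(img,px[:,0].reshape(a.shape),px[:,1].reshape(a.shape),cv2.INTER_CUBIC)
    gr=r.max(2)
    for s in(1,-1):
        q=(abs(a)<.03)&(b*s>.0125)&(b*s<.024)
        wt=np.clip(150-gr.astype(float),0,None)*q
        print('slot',s,(a*wt).sum()/wt.sum(),(b*wt).sum()/wt.sum(),wt.sum())
    return r
if __name__=='__main__':
    r=run(np.load('pics/top0.npy'),cv2.imread('pics/top0.png'))
    cv2.imwrite('pics/r.png',cv2.resize(r,None,fx=2,fy=2))
E
python3 br.py
```

```text
rod [ 0.58108878 -0.06938559] -55.660776754674515 418
0.006 703 [-0.0922  0.0968] [-0.0416  0.0424]
0.053 931 [-0.0501  0.0467] [-0.0394  0.0402]
0.071 285 [-0.0943  0.1174] [-0.0294  0.0303]
0.0765 753 [-0.0959  0.1198] [-0.0144  0.0191]
slot 1 0.0024834638816362636 0.015138236147374598 3447.0
slot -1 0.0022536679536680113 -0.015370656370656328 3885.0
```

View pics/r.png

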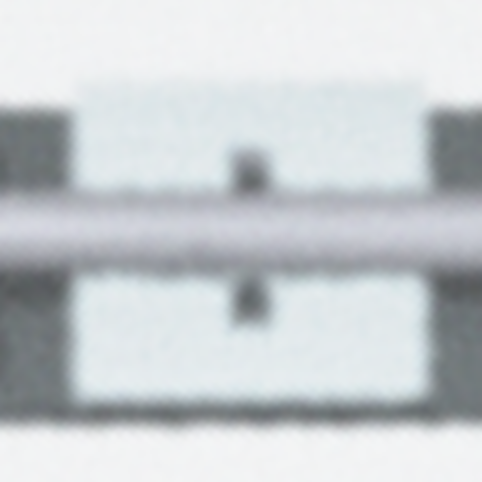

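```bash
python3 - <<'E'
from h import *
d=np.load('pics/top0.npy');P=cloud('top',d);Z=P[...,2]
for o,an in(((.437,-.274),-31.5),((.583,-.071),-55.7),((.51,-.17),-45)):
    e=np.array([np.cos(np.radians(an)),np.sin(np.radians(an))]);f=np.array([-e[1],e[0]])
    a=(P[...,:2]-o)@e;b=abs((P[...,:2]-o)@f)
    for zz in(.03,.12):
        k=(d>0)&(Z>zz)&(abs(a)<.3)&(b<.06)&(abs(a)>.06);print(an,zz,'nearest + side',a[k&(a>0)].min(initial=9).round(3),'- side',a[k&(a<0)].max(initial=-9).round(3))
E
python3 -m handwheel '[[0,40,-27,0,-5],[0,80,-54,0,-10],[0,120,-81,0,-15],[0,160,-108,0,-20],[0,200,-136,0,-25],[0,240,-164,0,-30],[0,290,-198,0,-35],[0,290,-198,0,-35]]' 30
```

```text
-31.5 0.03 nearest + side 0.126 - side -9.0
-31.5 0.12 nearest + side 0.148 - side -9.0
-55.7 0.03 nearest + side 0.06 - side -0.06
-55.7 0.12 nearest + side 0.161 - side -9.0
-45 0.03 nearest + side 0.126 - side -0.139
-45 0.12 nearest + side 0.142 - side -9.0
t: 0.9
position: [0.4385, -0.2711, 0.2394]
tcp_rot: [-3.141, -0.001, 1.029]
ft_force: [0.1, -0.7, 0.3]
finger_gap: 0.0918
grip_force: 0.0
```

```bash
python3 -m handwheel '[[0,-3,0,30,0],[0,-3,0,60,0],[0,-3,0,85,0],[0,-3,0,105,0],[0,-3,0,120,0],[0,-3,0,129,0],[0,-3,0,133,0],[0,-3,0,133,0]]' 30
python3 - <<'E'
from h import *
p,d=camera('scene');cv2.imwrite('pics/s2.png',cv2.resize(p[150:280,330:480,::-1],None,fx=4,fy=4,interpolation=2))
E
```

```text
t: 1.7
position: [0.4352, -0.2775, 0.1064]
tcp_rot: [-3.141, 0.0, 1.023]
ft_force: [0.8, 0.3, -0.0]
finger_gap: 0.0922
grip_force: 0.0
```

View pics/s2.png

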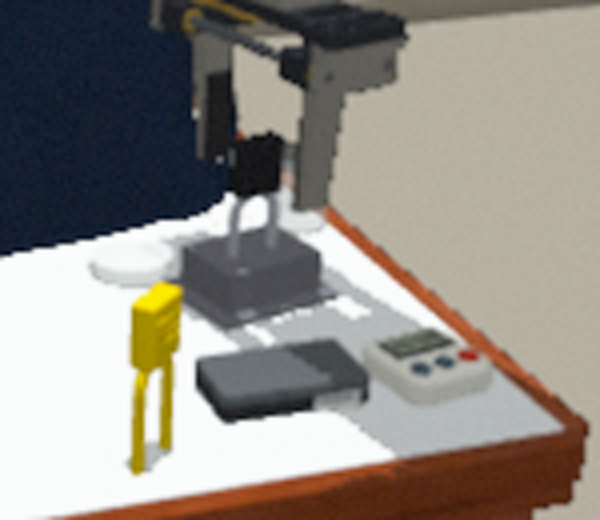

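```bash
python3 -m handwheel '[[0,2,0,0,0],[0,4,0,0,0],[0,4,0,0,0],[0.5,4,0,0,0],[1,4,0,0,0],[1,4,0,0,0],[1,4,0,0,0],[1,4,0,0,0]]' 45
python3 -m handwheel '[[1,0,0,0,0],[1,0,0,0,0],[1,0,0,0,0],[1,0,0,0,0],[1,0,0,-1,0],[1,0,0,-2,0],[1,0,0,-3,0],[1,0,0,-3,0]]'
```

```text
t: 2.55
position: [0.4374, -0.2739, 0.1066]
tcp_rot: [-3.142, -0.0, 1.024]
ft_force: [0.2, 0.3, -0.4]
finger_gap: 0.0539
grip_force: 0.0
t: 3.35
position: [0.4375, -0.274, 0.1097]
tcp_rot: [3.142, 0.0, 1.024]
ft_force: [0.3, -0.5, -1.1]
finger_gap: 0.0162
grip_force: 45.0
```

```bash
python3 -m handwheel '[[1,0,0,-15,0],[1,0,0,-30,0],[1,0,0,-50,0],[1,0,0,-70,0],[1,0,0,-90,0],[1,0,0,-110,0],[1,0,0,-120,0],[1,0,0,-120,0]]'
python3 -m handwheel '[[1,35,3,0,4],[1,75,6,0,8],[1,115,9,0,12],[1,155,12,0,16],[1,195,15,0,20],[1,230,17,0,24.3],[1,249,18.7,0,24.3],[1,249,18.7,0,24.3]]'
python3 -m handwheel '[[1,0,0,0,0],[1,0,0,0,0],[1,0,0,0,0],[1,0,0,0,0],[1,0,0,0,0],[1,0,0,0,0],[1,0,0,0,0],[1,0,0,0,0]]'
python3 - <<'E'
from h import *
print(observe()['position'],observe()['tcp_rot'])
p,d=camera('scene');cv2.imwrite('pics/s3f.png',p[:,:,::-1]);np.save('pics/s3.npy',d);cv2.imwrite('pics/s3.png',cv2.resize(p[130:275,240:390,::-1],None,fx=4,fy=4,interpolation=2))
E
```

```text
t: 4.15
position: [0.4381, -0.2743, 0.2307]
tcp_rot: [3.139, 0.0, 1.024]
ft_force: [0.3, 0.0, -1.4]
finger_gap: 0.0157
grip_force: 45.0
t: 4.95
position: [0.5836, -0.0693, 0.2283]
tcp_rot: [-3.141, 0.001, 0.604]
ft_force: [-0.9, 1.0, -1.4]
finger_gap: 0.0159
grip_force: 45.0
t: 5.75
position: [0.583, -0.071, 0.2296]
tcp_rot: [3.142, -0.0, 0.6]
ft_force: [1.3, -0.7, -1.4]
finger_gap: 0.0162
grip_force: 45.0
[ 0.58296023 -0.07104348  0.2295935 ] [ 3.14157803e+00 -1.99158586e-05  5.99533021e-01]
```

View pics/s3.png

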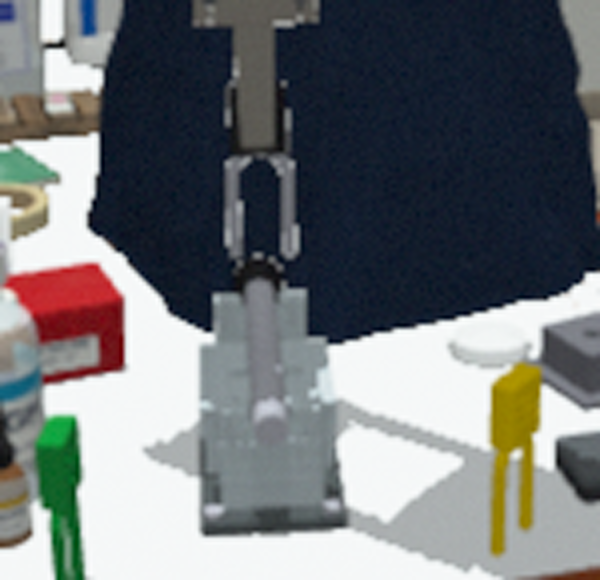

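```bash
python3 - <<'E'
from h import *
d=np.load('pics/s3.npy');P=cloud('scene',d);Z=P[...,2]
th=np.radians(-55.66);w=np.array([np.cos(th),np.sin(th)]);n=np.array([-w[1],w[0]]);m=np.array([.58109,-.06939])
A=(P[...,:2]-m)@w;B=(P[...,:2]-m)@n;ok=d>0
k=ok&(Z>.139)&(Z<.18)&(abs(A)<.04)&(abs(B)<.04)
for s in(1,-1):
    q=k&(B*s>0);print('leg',q.sum(),'along',np.median(A[q]).round(4),'across med',np.median(B[q]).round(4),np.percentile(B[q],[3,97]).round(4),'zmin',Z[q].min())
    print('  slope across/z',np.polyfit(Z[q],B[q],1)[0],np.polyfit(Z[q],A[q],1)[0])
for lo,hi in((-.09,-.06),(-.06,-.03),(-.03,0),(0,.03)):
    k=ok&(Z>.066)&(Z<.085)&(A>lo)&(A<hi)&(abs(B)<.014);q=k
    print('rod',lo,k.sum(),np.percentile(B[k],[3,50,97]).round(4),np.percentile(Z[k],98))
k=ok&(abs(Z-.056)<.003)&(abs(B)<.045)&(abs(A)<.07);print('plate',k.sum(),np.percentile(A[k],[1,99]),np.percentile(B[k],[1,99]))
E
```

```text
leg 62 along -0.0004 across med 0.0177 [0.0136 0.0212] zmin 0.13911246573939318
  slope across/z -0.010242255296842185 -0.017580973031783947
leg 54 along -0.0004 across med -0.0142 [-0.0185 -0.0113] zmin 0.13914884433266222
  slope across/z 0.009545414897168121 -0.04549430034303798
rod -0.09 63 [-0.0125  0.0006  0.0118] 0.079788655979686
rod -0.06 53 [-0.0071  0.0036  0.0113] 0.0800148927169127
rod -0.03 45 [-0.0066  0.0026  0.0104] 0.07977662615343843
rod 0 41 [-0.0056  0.0039  0.0121] 0.08049135066738791
plate 377 [-0.04125273  0.0536346 ] [-0.03721918  0.0418741 ]
```

```bash
python3 -m handwheel '[[1,0,0,10,0],[1,0,0,20,0],[1,0,0,30,0],[1,0,0,38,0],[1,0,0,42,0],[1,0,0,45,0],[1,0,0,45,0],[1,0,0,45,0]]'
python3 -m handwheel '[[1,0,0,3,0],[1,0,0,6,0],[1,0,0,9,0],[1,0,0,12,0],[1,0,0,15,0],[1,0,0,17,0],[1,0,0,17,0],[1,0,0,17,0]]'

```

```text
t: 6.6
position: [0.5832, -0.071, 0.1848]
tcp_rot: [3.141, -0.0, 0.6]
ft_force: [-0.1, 0.1, -1.5]
finger_gap: 0.0158
grip_force: 45.0
t: 7.4
position: [0.583, -0.071, 0.1676]
tcp_rot: [-3.142, 0.0, 0.6]
ft_force: [-0.2, 0.2, -1.9]
finger_gap: 0.016
grip_force: 45.0
```

```bash
python3 -m handwheel '[[1,0,0,3,0],[1,0,0,6,0],[1,0,0,8,0],[1,0,0,10,0],[1,0,0,11,0],[1,0,0,12,0],[1,0,0,12,0],[1,0,0,12,0]]'
python3 -m handwheel '[[1,0,0,0.5,0],[1,0,0,1,0],[1,0,0,1.5,0],[1,0,0,2,0],[1,0,0,2.5,0],[1,0,0,3,0],[1,0,0,3.5,0],[1,0,0,3.5,0]]'
```

```text
t: 8.2
position: [0.583, -0.071, 0.1556]
tcp_rot: [3.142, -0.0, 0.6]
ft_force: [-0.3, 0.3, -1.2]
finger_gap: 0.0155
grip_force: 45.0
t: 9.0
position: [0.5829, -0.071, 0.152]
tcp_rot: [-3.142, 0.0, 0.6]
ft_force: [0.1, -0.9, -1.7]
finger_gap: 0.0157
grip_force: 45.0
```

```bash
python3 -m handwheel '[[1,0,0,0.5,0],[1,0,0,1,0],[1,0,0,1.5,0],[1,0,0,2,0],[1,0,0,2,0],[1,0,0,2,0],[1,0,0,2,0],[1,0,0,2,0]]'
```

```text
t: 9.8
position: [0.583, -0.071, 0.1501]
tcp_rot: [3.142, -0.0, 0.6]
ft_force: [0.8, -0.4, -0.8]
finger_gap: 0.0157
grip_force: 45.0
```

```bash
python3 -m handwheel '[[1,0,0,0.5,0],[1,0,0,1,0],[1,0,0,1.5,0],[1,0,0,2,0],[1,0,0,2.5,0],[1,0,0,3,0],[1,0,0,3,0],[1,0,0,3,0]]'
python3 -m handwheel '[[1,0,0,0.5,0],[1,0,0,1,0],[1,0,0,1.5,0],[1,0,0,2,0],[1,0,0,2.5,0],[1,0,0,3,0],[1,0,0,3,0],[1,0,0,3,0]]'
```

```text
t: 10.6
position: [0.5831, -0.071, 0.1471]
tcp_rot: [3.142, -0.0, 0.6]
ft_force: [0.8, -0.6, -1.6]
finger_gap: 0.0158
grip_force: 45.0
t: 11.4
position: [0.5834, -0.071, 0.1445]
tcp_rot: [3.141, -0.001, 0.6]
ft_force: [1.5, 0.6, 5.2]
finger_gap: 0.0156
grip_force: 45.0
```

```bash
python3 -m handwheel '[[1,0,0,0.7,0],[1,0,0,1.4,0],[1,0,0,2.1,0],[1,0,0,2.8,0],[1,0,0,3.5,0],[1,0,0,4,0],[1,0,0,4,0],[1,0,0,4,0]]'
```

```text
t: 12.2
position: [0.5829, -0.071, 0.1398]
tcp_rot: [-3.141, 0.0, 0.6]
ft_force: [1.1, 1.1, -0.5]
finger_gap: 0.0158
grip_force: 45.0
```

```bash
python3 -m handwheel '[[1,0,0,0.7,0],[1,0,0,1.4,0],[1,0,0,2.1,0],[1,0,0,2.8,0],[1,0,0,3.5,0],[1,0,0,4,0],[1,0,0,4,0],[1,0,0,4,0]]'
```

```text
t: 13.0
position: [0.5829, -0.071, 0.1359]
tcp_rot: [-3.142, 0.0, 0.6]
ft_force: [1.1, 0.6, 0.5]
finger_gap: 0.0157
grip_force: 45.0
```

```bash
python3 -m handwheel '[[1,0,0,1,0],[1,0,0,2,0],[1,0,0,3,0],[1,0,0,4,0],[1,0,0,5,0],[1,0,0,6,0],[1,0,0,7,0],[1,0,0,8,0]]'
python3 -m handwheel '[[1,0,0,1,0],[1,0,0,2,0],[1,0,0,3,0],[1,0,0,4,0],[1,0,0,5,0],[1,0,0,6,0],[1,0,0,7,0],[1,0,0,7,0]]'
```

```text
t: 13.8
position: [0.583, -0.071, 0.128]
tcp_rot: [-3.142, 0.0, 0.6]
ft_force: [1.8, 1.1, 2.8]
finger_gap: 0.0156
grip_force: 45.0
t: 14.6
position: [0.5828, -0.0711, 0.1207]
tcp_rot: [-3.142, 0.0, 0.6]
ft_force: [3.6, 0.9, -1.6]
finger_gap: 0.0157
grip_force: 45.0
```

```bash
python3 -m handwheel '[[1,0,0,1,0],[1,0,0,2,0],[1,0,0,3,0],[1,0,0,3.5,0],[1,0,0,4,0],[1,0,0,4.5,0],[1,0,0,4.5,0],[1,0,0,4.5,0]]'
python3 -m handwheel '[[1,0,0,0.2,0],[1,0,0,0.4,0],[1,0,0,0.6,0],[1,0,0,0.8,0],[1,0,0,1,0],[1,0,0,1,0],[1,0,0,1,0],[1,0,0,1,0]]'
```

```text
t: 15.4
position: [0.5829, -0.071, 0.1163]
tcp_rot: [-3.142, 0.0, 0.6]
ft_force: [2.7, 0.6, 0.1]
finger_gap: 0.0157
grip_force: 45.0
t: 16.2
position: [0.583, -0.071, 0.1156]
tcp_rot: [-3.142, -0.0, 0.6]
ft_force: [2.1, 1.0, 3.8]
finger_gap: 0.0153
grip_force: 45.0
```

```bash
python3 -m handwheel '[[1,0,0,0.2,0],[1,0,0,0.4,0],[1,0,0,0.6,0],[1,0,0,0.6,0],[1,0,0,0.6,0],[1,0,0,0.6,0],[1,0,0,0.6,0],[1,0,0,0.6,0]]'
```

```text
t: 17.0
position: [0.5831, -0.071, 0.1153]
tcp_rot: [3.141, -0.0, 0.599]
ft_force: [0.4, 1.1, 6.3]
finger_gap: 0.0158
grip_force: 45.0
```

```bash
python3 -m handwheel '[[1,0,0,0.2,0],[1,0,0,0.4,0],[1,0,0,0.4,0],[1,0,0,0.4,0],[1,0,0,0.4,0],[1,0,0,0.4,0],[1,0,0,0.4,0],[1,0,0,0.4,0]]'
```

```text
t: 17.8
position: [0.5831, -0.071, 0.1152]
tcp_rot: [3.141, -0.0, 0.6]
ft_force: [-1.0, 1.6, 8.2]
finger_gap: 0.0158
grip_force: 45.0
```

```bash
python3 -m handwheel '[[1,0,0,0.4,0],[1,0,0,0.8,0],[1,0,0,0.8,0],[1,0,0,0.8,0],[1,0,0,0.8,0],[1,0,0,0.8,0],[1,0,0,0.8,0],[1,0,0,0.8,0]]'
```

```text
t: 18.6
position: [0.5832, -0.071, 0.115]
tcp_rot: [3.141, -0.0, 0.599]
ft_force: [-2.6, 1.7, 15.1]
finger_gap: 0.0157
grip_force: 45.0
```

```bash
python3 -m handwheel '[[1,0,0,-0.8,0],[1,0,0,-0.8,0],[0.6,0,0,-0.8,0],[0.4,0,0,-0.8,0],[0.4,0,0,-0.8,0],[0.4,0,0,-0.8,0],[0.4,0,0,-0.8,0],[0.4,0,0,-0.8,0]]'
```

```text
t: 19.4
position: [0.5829, -0.071, 0.1145]
tcp_rot: [-3.141, 0.0, 0.6]
ft_force: [0.3, 0.2, -0.3]
finger_gap: 0.0551
grip_force: 0.0
```

```bash
python3 -m handwheel '[[0.4,0,0,-5,0],[0.4,0,0,-15,0],[0.4,0,0,-30,0],[0.4,0,0,-50,0],[0.4,0,0,-75,0],[0.4,0,0,-100,0],[0.4,0,0,-120,0],[0.4,0,0,-120,0]]'
python3 - <<'E'
from h import *
p,d=camera('scene');cv2.imwrite('pics/s4.png',cv2.resize(p[130:275,240:390,::-1],None,fx=4,fy=4,interpolation=2))
P=cloud('scene',d);th=np.radians(-55.66);w=np.array([np.cos(th),np.sin(th)]);n=np.array([-w[1],w[0]])
o=np.array([.583,-.071]);A=(P[...,:2]-o)@w;B=(P[...,:2]-o)@n;Z=P[...,2]
k=(d>0)&(abs(A)<.02)&(abs(B)<.03)&(Z>.09)&(Z<.14);print(k.sum(),'grip top',np.percentile(Z[k],[95,100]),np.percentile(B[k],[2,98]),np.percentile(A[k],[2,98]))
E
```

```text
t: 20.2
position: [0.5849, -0.0712, 0.2389]
tcp_rot: [3.137, -0.005, 0.599]
ft_force: [-0.1, 0.7, 0.1]
finger_gap: 0.0552
grip_force: 0.0
204 grip top [0.1214756  0.12295298] [-0.01565329  0.01726461] [-0.01061536  0.00298115]
```

View pics/s4.png

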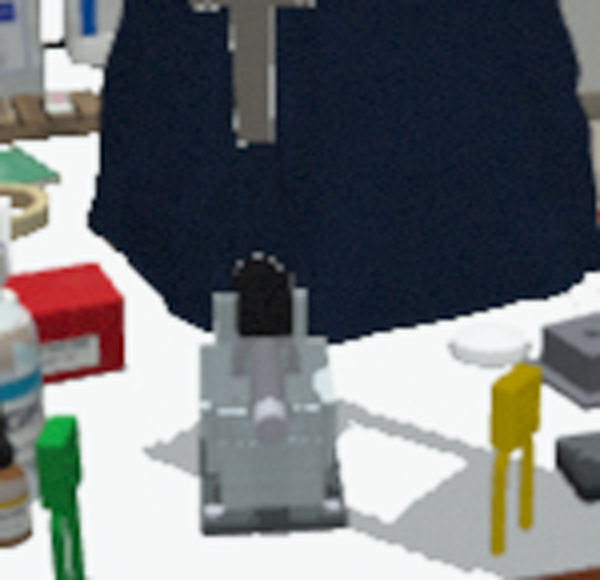

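The U-bolt sits upright on the rod at crop (264,300). Its grip top is at 0.122 m, which is the height expected fully home, and the gripper is clear above it.

```bash
python3 -c "from station import *; print(job_done())"
```

```text
the job is handed in; nothing more can be done
None
```

The U-bolt is clamped over the lamp's rod, pressed fully home, upright and released; nothing else was touched, and the job is handed in (no verdict was returned).

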